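# Wake the portioning station: scale, label printer, tare

## Robot

A 6-joint arm with a two-finger parallel gripper is mounted at the origin on the work surface. World frame = base frame: x ahead of the robot, y to its left, z up, the work surface at z = 0. Lengths are in m, angles in rad, forces in N, time in s.
With the tool pointing down it reaches from about 0.35 to 0.775 m from the base axis. Payload 5.5 kg.
Tool frame: the origin (TCP) lies between the finger pads; the fingertips stand 8 mm ahead of it and the grasp point (between the pads) lies 11 mm behind it; z points along the fingers, y is the line along which they close (so a half turn about z gives the same grasp; the last joint's range is limited). The gripper opens to 85 mm and grips with 20 to 120 N. Pads are 22 mm wide; open, the fingers measure 114 mm over their backs; the gripper's body (76 mm by 85 mm) begins 54 mm behind the grasp point. The pads swing forward as they close: fully open they stand 13 mm farther back than shut.
Start: joints at [1.02, 0.313, 0.046, 1.304, 0, 1.431], TCP at [0.23, 0.527, 0.239] pointing down, gripper open.
Joint ranges: [-2.76, 2.76], [-0.86, 1.69], [-1.03, 1.26], [-2.2, 2.34], [-1.47, 1.5], [-3.14, 3.14]. Speed limits (rad/s): [2.57, 2.57, 3.14, 3.14, 3.14, 3.14].

## Interface

Orientations are given as a unit quaternion [w, x, y, z].
In Python, from workcell import status, vision, job gives the robot as it stands. The module is installed in compiled form; this text tells all that it offers.
- The arm moves only by the tool apply_moves, never from a script. Its argument "moves" is one flat list of numbers, 6 for each row, row after row: the shift along the world's x, y, z in units of 25 mm (1.0 is 25 mm), then the turn, a rotation vector about the world's x, y, z in rad. In form: [x, y, z, rx, ry, rz, x, y, z, rx, ry, rz, ...]. A call has 1 to 20 rows; each row is the pose to reach, as a shift and turn from the pose commanded when the call began; what a row does not reach only later rows make up. A row lasts 1/12 s, in which the tool goes at most 41.7 mm and 7.16 degrees, less where a joint would pass 70% of its speed; a pose out of reach is approached as far as the arm can. A call with a gripper value outside its range is refused whole. "claw" is the opening in per cent of the stroke, from 0 (shut) to 100 (fully open), set as the call begins (left out, the last holds). The fingers move at their own pace and stop on an object; "newtons" is the grip in N (left out, the last holds). Time passes only in rows, so rows that repeat a pose let the fingers close. It gives the time, the measured TCP pose, the force, the opening and the grip force at its end, in the units of the state.
- status.get_state(): the state, without advancing time (a new reading comes with each control period).
- vision.read_camera(name): name is "side" or "top" or "wrist"; returns a dict with "image" (480x640x3 uint8, blue, green, red), "camera_matrix" (3x3 intrinsics, pixels), "camera_from_world" (4x4, takes a point from world to camera coordinates). Camera axes: x right, y down, z forward; pixel columns grow to the right and rows downward; lengths in m; the calibration is good to about 2 mm. A picture is of the moment at which its call begins. There is no depth.
- job.hand_in(): hands the job in; it is judged then, once.
The state is a dict: "clock": time; "joint_pos": joint angles; "qvel": joint speeds; "tau": joint torques, N m; "tcp_pos": TCP position; "orientation": TCP orientation; "wrist_force": force on the tool from outside, world axes, zero at the start; "ft_torque": the same for the moment, N m; "finger_gap": finger opening in m; "grip_force": force on a finger pad.
Only numpy, scipy, OpenCV 4.12 (cv2) and the standard library are available. Lean on these libraries where they do the work, as an engineer would, in place of code of your own. Each camera call takes 0.05 s, during which the arm holds its last target. There are 200 camera calls.

## Task

Get the portioning station ready with light fingertip presses: push in the square power key on the bench scale until it stays down, then the square power key on the label printer likewise, and last press the round tare key on the scale all the way down and let it spring back. Touch no other key, keep off the weighing pan, and do not pick up, shift or knock over the machines or the things standing around them.

Things in the scene. Friction and masses are not known exactly. Their poses are not given: they have to be found in the camera images.
- scale: Bench scale, blue-grey, 310 (x) x 250 (y) x 113 mm high, 4.5 kg, loose on rubber feet, left or right on the table. Origin: centre of underside; -x its front, +z up. The front 124 mm is a white panel sloping 10 deg, from 64 mm high at the front to 86 mm. On it a row of black keys 80 mm apart: square power (+y), round tare (middle), oblong unit (-y); behind the tare key a display, 4 mm proud.
- scale_pan: Steel weighing pan of the scale, plate 190 (x) x 240 (y) x 9 mm, must stay untouched. Origin: centre of its underside, 104 mm above the table; its top is 113 mm above the table and its front edge lies about 80 mm behind the centres of the keys.
- scale_power_top (a point): Centre of the top face of the scale's square power key, 26 x 26 mm, standing 12 mm proud of the panel when off. z points out of the panel (10 degrees from vertical, leaning to the scale's front); the key slides along -z. The point moves with the key.
- scale_tare_top (a point): Centre of the top face of the scale's round tare key, 26 mm diameter, standing 10 mm proud of the panel when released. z points out of the panel, as for the power key; the key slides along -z. The point moves with the key.
- scale_unit_top (a point): Centre of the top face of the scale's oblong unit key, 14 (x) x 34 (y) mm, 10 mm proud of the panel; it is not to be pressed.
- printer: Label printer, grey, 180 (x) x 150 (y) x 118 mm high, 1.9 kg, loose on rubber feet, on the other side from the scale. Origin: centre of underside; -x its front, +z up. Front half: level deck 70 mm high with black keys 72 mm apart, square power (+y) and round feed (-y). Rear: white rounded roll cover up to 118 mm high, its front edge about 47 mm behind the key centres.
- printer_power_top (a point): Centre of the top face of the printer's square power key, 26 x 26 mm, standing 12 mm proud of the deck when off. z points up; the key slides along -z. The point moves with the key.
- printer_feed_top (a point): Centre of the top face of the printer's round feed key, 26 mm diameter, 10 mm proud of the deck; it is not to be pressed.
- scale_power (a joint): How far the scale's power key is pushed in, m: 0 off, 0.010 fully in (on). It stays where it is left; moving it takes about 4 N throughout.
- printer_power (a joint): How far the printer's power key is pushed in, m: 0 off, 0.010 fully in (on). It stays where it is left; moving it takes about 4 N throughout.
- scale_tare (a joint): How far the tare key is pushed in, m: 0 released, 0.008 fully down. Spring return: starts to move at about 1.5 N, fully down at about 5 N.
- scale_unit (a joint): How far the unit key is pushed in, m: 0 released, 0.008 fully down. Spring return, as the tare key.
- printer_feed (a joint): How far the printer's feed key is pushed in, m: 0 released, 0.008 fully down. Spring return, as the tare key.
- spray: White spray bottle with an orange spray head, 60 mm diameter, 182 mm tall, standing loose between the two machines. Origin: centre of its underside; +z up.
- skewer_tray: Steel tray of bamboo skewers, 75 (x) x 165 (y) x 28 mm, loose on the table near the robot. Origin: centre of its underside.
- cup: Blue plastic cup, 70 mm rim diameter, 80 mm tall, loose, behind the spray bottle. Origin: centre of its underside; +z up.
Mind the look-alikes: they are no part of the job. What is meant by the skewer_tray is not red, and is the smaller of those in its own colour. Of the things that look like the cup, take the one that is farthest to the robot's left at the start.

How it is judged:
By the outcome, as a careful person would: the job done as asked, in the order asked, and still so for the second after the job is handed in, with the robot touching nothing.
It also fails if it takes over 59 s, if anything falls off the work surface, if the arm or the gripper's body presses on something with over 40 N, if the wrist force passes 120 N, or if a joint passes its speed limit or range.

## Working session

There is one attempt and no reset: what is moved stays moved. The work goes in short steps, Python scripts to look and compute and a tool call to move; the robot and the scene stay as the last step left them, time stands still between calls to the robot, and variables do not carry over. Pictures are saved under pics/ and viewed, at most 10 in all, crops included, and the job is handed in when it is done.

Besides the shell and the picture viewer there is one more tool, called after ">>>" as a command line: name --argument value ..., lists and objects as JSON in quotes. apply_moves: Moves the arm, as the interface text tells. Its arguments: {"type":"object","properties":{"moves":{"type":"array","items":{"type":"number"}},"claw":{"type":"number"},"newtons":{"type":"number"}},"required":["moves"]}

```bash
mkdir -p pics; cat > h.py <<'E'
import numpy as np, cv2
from workcell import status, vision, job
def cam(n,save=None):
    r=vision.read_camera(n); 
    if save: cv2.imwrite('pics/'+save,r['image'])
    return r
def ray(r,u,v):
    K,T=np.array(r['camera_matrix']),np.array(r['camera_from_world'])
    R,t=T[:3,:3],T[:3,3]
    return -R.T@t, R.T@np.linalg.solve(K,[u,v,1.])
def onplane(r,u,v,z):
    c,d=ray(r,u,v); return c+d*(z-c[2])/d[2]
def proj(r,p):
    K,T=np.array(r['camera_matrix']),np.array(r['camera_from_world'])
    q=K@(T[:3,:3]@np.array(p)+T[:3,3]); return q[:2]/q[2]
E
python3 - <<'E'
from h import *
import pickle
d={n:cam(n,n+'0.png') for n in('top','side')}
pickle.dump(d,open('d0.pkl','wb'))
for n in d: print(n,ray(d[n],320,240))
print(status.get_state())
E
```

```text
top (array([ 0.39783661, -0.00861841,  1.16521012]), array([ 0.18992291, -0.01604988, -0.98172022]))
side (array([0.49572953, 0.69534778, 0.92640834]), array([ 0.08132206, -0.62669961, -0.77511023]))
{'clock': 0.1, 'joint_pos': array([1.02041570e+00, 3.13963940e-01, 4.51151588e-02, 1.30364364e+00,
       7.15540619e-06, 1.43118546e+00]), 'qvel': array([ 0.00118726, -0.00238772,  0.00259015,  0.00051949, -0.0013842 ,
        0.00017224]), 'tau': array([ 2.04087992e-03, -4.81726134e+01,  2.99243939e+01,  1.27138454e-02,
       -1.10046237e-04,  1.48219306e-05]), 'tcp_pos': array([0.2293815 , 0.5267756 , 0.23848531]), 'orientation': array([-2.90170872e-04,  2.03943893e-01,  9.78982211e-01, -7.96869424e-04]), 'wrist_force': array([ 0.34025078, -0.77609765, -0.37394934]), 'ft_torque': array([-0.03953171, -0.05523921, -0.02410811]), 'grip_force': 0.0, 'finger_gap': 0.08542552206268877}
```

View pics/top0.png

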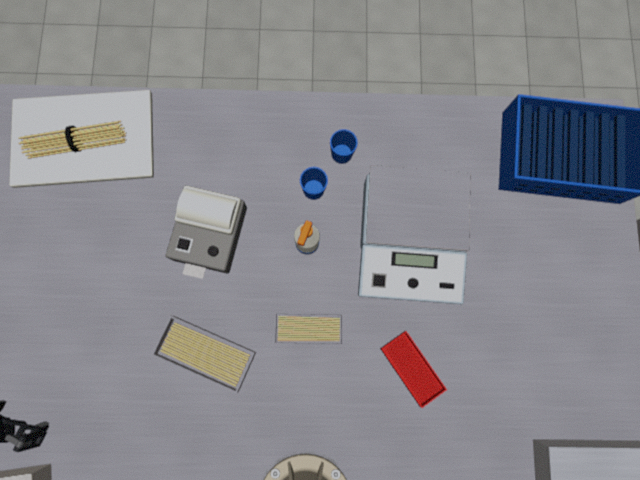

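View pics/side0.png

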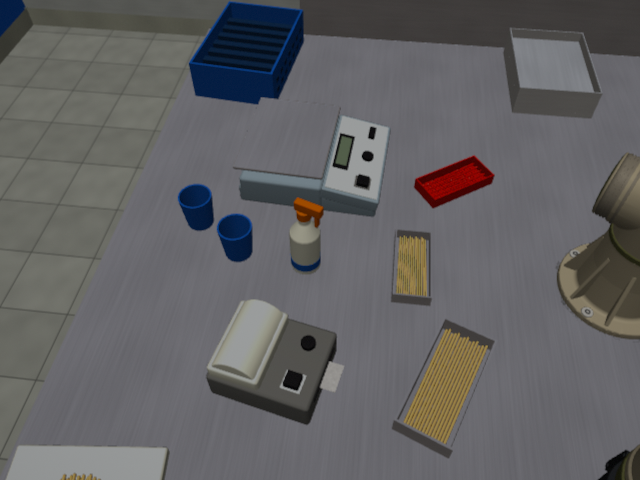

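The top view shows these candidate keys:
- **Scale:** square power at (379,281), round tare at (413,283) and oblong unit at (447,286).
- **Printer:** square power at (184,244) and round feed at (213,251).

The side view has scale power at (362,181), tare at (368,156), printer power at (292,380) and feed at (308,343). I'm choosing the square key on each machine, plus the round key on the scale. The spray bottle and the two cups stand between the machines.

```bash
cat > m.py <<'E'
from h import *
import pickle
d=pickle.load(open('d0.pkl','rb'))
S={'sp':((379,281),(362,181)),'st':((413,283),(368,156)),'su':((447,286),(372,132)),'pp':((184,244),(292,380)),'pf':((213,251),(308,343))}
def blob(im,c,w=14,th=45):
    x,y=c; g=im[y-w:y+w+1,x-w:x+w+1].max(2)
    n,l,s,ce=cv2.connectedComponentsWithStats((g<th).astype(np.uint8))
    k=min(range(1,n),key=lambda i:np.hypot(*(ce[i]-w)) if s[i,4]>15 else 99)
    return ce[k]+[x-w,y-w],s[k]
for k,(a,b) in S.items():
    (pa,sa),(pb,sb)=blob(d['top']['image'],a),blob(d['side']['image'],b)
    c1,d1=ray(d['top'],*pa);c2,d2=ray(d['side'],*pb)
    A=np.c_[d1,-d2];s=np.linalg.lstsq(A,c2-c1,rcond=None)[0]
    p,q=c1+s[0]*d1,c2+s[1]*d2
    print(k,pa.round(1),sa[2:],pb.round(1),sb[2:],((p+q)/2).round(4),'gap',np.linalg.norm(p-q).round(4))
a=d['top']['image'][225:305,160:260];b=d['top']['image'][225:305,360:460]
cv2.imwrite('pics/c.png',cv2.resize(np.hstack([a,b]),None,fx=4,fy=4,interpolation=cv2.INTER_CUBIC))
E
python3 m.py
```

```text
sp [378.9 280.3] [10  9 64] [362.4 181. ] [ 13  13 129] [ 0.5153 -0.1674  0.0717] gap 0.0002
st [412.7 283. ] [ 9  7 49] [367.2 155.9] [11  9 79] [ 0.5105 -0.2476  0.0713] gap 0.0005
su [446.  285.5] [13  4 41] [371.5 132.6] [ 6 12 54] [ 0.506  -0.3262  0.0725] gap 0.0005
pp [183.5 244.2] [11 10 57] [292.3 379.8] [ 19  20 260] [0.5938 0.2986 0.07  ] gap 0.0015
pf [212.5 251.2] [ 9  9 32] [307.9 342.8] [ 15  15 185] [0.578  0.2288 0.07  ] gap 0.001
```

View pics/c.png

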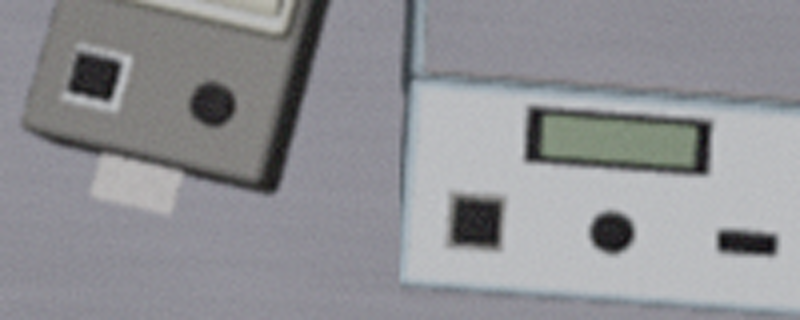

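The crop confirms it: printer power is the square key in a white frame, with feed round to its right. On the scale, the square power key is left, tare is in the middle under the display and unit is right. The measured spacings of 80.3 mm and 71.6 mm match the given 80 and 72 mm. Next I'll work out the poses.

```bash
cat >> h.py <<'E'
from scipy.spatial.transform import Rotation as Rn
def goal(yrow,tilt):
    "tool rotation: y axis along key row, z into the key"
    y=np.array([yrow[0],yrow[1],0.]);y/=np.linalg.norm(y);x=np.cross(y,[0,0,1.])
    n=-np.sin(tilt)*x+np.cos(tilt)*np.array([0,0,1.])
    z=-n; return Rn.from_matrix(np.c_[np.cross(y,z),y,z]),n,x
def cur():
    s=status.get_state();q=s['orientation'];return s,Rn.from_quat([*q[1:],q[0]])
YS=(.0093,.1588);YP=(.0158,.0698)
E
python3 - <<'E'
from h import *
import pickle
d=pickle.load(open('d0.pkl','rb'));t=d['top']
e=onplane(t,378.5,297.5,.064);print('front edge',e)
R,n,x=goal(YS,np.radians(10))
k=onplane(t,378.9,280.3,.083);dist=(k-e)@x;print('key',k,dist,'top z',.064+dist*np.tan(np.radians(10))+.012)
k=onplane(t,412.7,283,.081);print('tare',k)
kp=onplane(t,183.5,244.2,.082);print('pp',kp,'feed',onplane(t,212.5,251.2,.08))
s,C=cur();p=s['tcp_pos']
for nm,K,(G,n,_) in(('sp',onplane(t,378.9,280.3,.083),goal(YS,np.radians(10))),('pp',kp,goal(YP,0))):
    h=K+n*.068; print(nm,'n',n,'hover',h,'shift',(h-p)/.025,'rot',(G*C.inv()).as_rotvec())
E
```

```text
front edge [ 0.47518935 -0.16725048  0.064     ]
key [ 0.51396153 -0.16570223  0.083     ] 0.038615342056318114 top z 0.08280892667381518
tare [ 0.50930003 -0.24539653  0.081     ]
pp [0.59082431 0.29518171 0.082     ] feed [0.57578336 0.22660225 0.08      ]
sp n [-0.17335115  0.01015218  0.98480775] hover [ 0.50217365 -0.16501188  0.14996693] shift [ 10.91168595 -27.67149948  -3.54073515] rot [-0.03920678 -0.17125941  0.35151784]
pp n [0. 0. 1.] hover [0.59082431 0.29518171 0.15      ] shift [14.45771267 -9.26375568 -3.53941223] rot [ 0.00152166 -0.00075489  0.1881602 ]
```

>>> apply_moves --moves '[0, 0, 1, 0, 0, 0, 10.9, -27.7, 1, -0.04, -0.17, 0.35, 10.9, -27.7, 1, -0.04, -0.17, 0.35, 10.9, -27.7, 1, -0.04, -0.17, 0.35, 10.9, -27.7, 1, -0.04, -0.17, 0.35, 10.9, -27.7, 1, -0.04, -0.17, 0.35, 10.9, -27.7, 1, -0.04, -0.17, 0.35, 10.9, -27.7, 1, -0.04, -0.17, 0.35, 10.9, -27.7, 1, -0.04, -0.17, 0.35, 10.9, -27.7, 1, -0.04, -0.17, 0.35, 10.9, -27.7, 1, -0.04, -0.17, 0.35, 10.9, -27.7, 1, -0.04, -0.17, 0.35, 10.9, -27.7, 1, -0.04, -0.17, 0.35, 10.9, -27.7, 1, -0.04, -0.17, 0.35, 10.9, -27.7, 1, -0.04, -0.17, 0.35, 10.9, -27.7, 1, -0.04, -0.17, 0.35, 10.9, -27.7, 1, -0.04, -0.17, 0.35, 10.9, -27.7, 1, -0.04, -0.17, 0.35, 10.9, -27.7, 1, -0.04, -0.17, 0.35, 10.9, -27.7, 1, -0.04, -0.17, 0.35]' --claw 0 --newtons 20

```text
clock: 1.77
tcp_pos: [0.5042, -0.1713, 0.2634]
orientation: [0.087, 0.033, 0.996, -0.003]
wrist_force: [0.9, -0.8, 0.5]
finger_gap: 0.0001
grip_force: 0.0
```

```bash
python3 - <<'E'
from h import *
w=cam('wrist','w1.png'); import pickle; pickle.dump(w,open('w1.pkl','wb'))
for k in([.514,-.1657,.083],[.5093,-.2454,.081]): print(proj(w,k))
s,C=cur();G,n,x=goal(YS,np.radians(10))
h=np.array([.514,-.1657,.083])+n*.045
print(s['tcp_pos'],s['wrist_force'],(h-s['tcp_pos'])/.025,(G*C.inv()).as_rotvec(), proj(w,s['tcp_pos']))
E
```

```text
[327.18617566 197.47574895]
[243.28669949 197.27864474]
[ 0.50269473 -0.16840175  0.26317552] [-0.20844391  1.12900962  0.63774918] [ 0.14017886  0.12634407 -5.43436695] [-0.00132541 -0.00198348  0.00589457] [326.84525153 302.72373787]
```

View pics/w1.png

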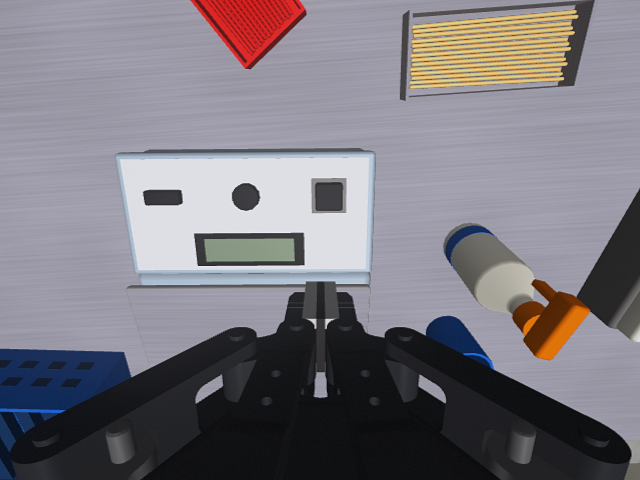

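>>> apply_moves --moves '[0.28, 0.05, -2, 0, 0, 0, 0.28, 0.05, -3.5, 0, 0, 0, 0.28, 0.05, -5, 0, 0, 0, 0.28, 0.05, -5.7, 0, 0, 0, 0.28, 0.05, -6, 0, 0, 0, 0.28, 0.05, -6, 0, 0, 0, 0.28, 0.05, -6, 0, 0, 0]'

```text
clock: 2.4
tcp_pos: [0.5096, -0.1636, 0.1153]
orientation: [0.087, 0.029, 0.996, -0.002]
wrist_force: [-0.3, -0.9, -0.1]
finger_gap: 0.0003
grip_force: 0.0
```

```bash
python3 - <<'E'
from h import *
w=cam('wrist','w2.png'); s,C=cur();G,n,x=goal(YS,np.radians(10))
K=np.array([.514,-.1647,.083]);d=s['tcp_pos']-K
print(s['tcp_pos'],s['wrist_force'],'height',d@n,'lateral',d@x-(d@n)*(n@x),d@np.array([.0585,.998,0]),(G*C.inv()).as_rotvec(),proj(w,K))
E
```

```text
[ 0.51033917 -0.16418138  0.11621014] [1.01252998 0.16280275 1.37478335] height 0.03334547470515318 lateral 0.0021054891468121353 0.00030341960430788366 [0.00041421 0.00182963 0.00065267] [318.93021777 276.09819875]
```

View pics/w2.png

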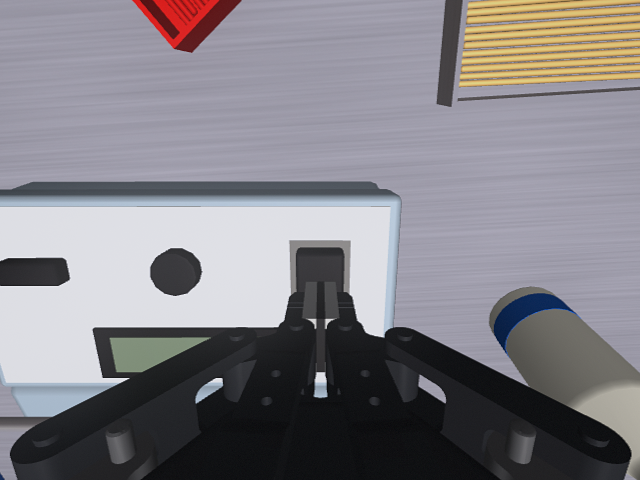

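>>> apply_moves --moves '[0.03, 0, -0.4, 0, 0, 0, 0.09, 0, -0.8, 0, 0, 0, 0.09, 0, -0.8, 0, 0, 0, 0.09, 0, -0.8, 0, 0, 0]'

```text
clock: 2.78
tcp_pos: [0.511, -0.1638, 0.0937]
orientation: [0.086, 0.03, 0.996, -0.002]
wrist_force: [-1.6, -0.7, 0.1]
finger_gap: 0.0002
grip_force: 0.0
```

>>> apply_moves --moves '[0.02, 0, -0.1, 0, 0, 0, 0.03, 0, -0.2, 0, 0, 0, 0.03, 0, -0.2, 0, 0, 0]'

```text
clock: 3.03
tcp_pos: [0.5125, -0.1643, 0.0894]
orientation: [0.087, 0.03, 0.996, -0.002]
wrist_force: [0.4, 0.3, 0.8]
finger_gap: 0.0002
grip_force: 0.0
```

>>> apply_moves --moves '[0.01, 0, -0.06, 0, 0, 0, 0.02, 0, -0.12, 0, 0, 0, 0.02, 0, -0.12, 0, 0, 0]'

```text
clock: 3.28
tcp_pos: [0.513, -0.1643, 0.0865]
orientation: [0.087, 0.03, 0.996, -0.002]
wrist_force: [0.3, -0.7, 2.2]
finger_gap: 0.0001
grip_force: 0.7
```

>>> apply_moves --moves '[0.01, 0, -0.06, 0, 0, 0, 0.02, 0, -0.12, 0, 0, 0, 0.02, 0, -0.12, 0, 0, 0]'

```text
clock: 3.53
tcp_pos: [0.5135, -0.1643, 0.0833]
orientation: [0.087, 0.03, 0.996, -0.002]
wrist_force: [-0.4, -0.5, 2.6]
finger_gap: -0.0001
grip_force: 1.0
```

>>> apply_moves --moves '[0.01, 0, -0.06, 0, 0, 0, 0.02, 0, -0.12, 0, 0, 0, 0.02, 0, -0.12, 0, 0, 0]'

```text
clock: 3.78
tcp_pos: [0.5139, -0.1643, 0.0814]
orientation: [0.087, 0.03, 0.996, -0.003]
wrist_force: [-4.9, 1.1, 13.0]
finger_gap: -0.0001
grip_force: 6.5
```

>>> apply_moves --moves '[-0.03, 0, -0.0, 0, 0, 0, -0.07, 0, 0.4, 0, 0, 0, -0.28, 0, 1.6, 0, 0, 0, -0.28, 0, 2.6, 0, 0, 0, -0.28, 0, 2.6, 0, 0, 0]'

```text
clock: 4.2
tcp_pos: [0.5087, -0.1652, 0.1501]
orientation: [0.09, 0.03, 0.996, -0.004]
wrist_force: [1.3, -0.8, 0.4]
finger_gap: -0.0001
grip_force: 0.0
```

```bash
python3 - <<'E'
from h import *
w=cam('wrist');t=cam('side');u=cam('top')
a=w['image'][180:400,120:440];b=cv2.resize(t['image'][100:220,300:400],None,fx=2,fy=2)[:220];
cv2.imwrite('pics/c2.png',np.hstack([a,b]))
s,C=cur()
kp=np.array([.5908,.2955,.082]);G=goal(YP,0)[0]
print(s['tcp_pos'],s['wrist_force'],(kp+[0,0,.038]-s['tcp_pos'])/.025,(G*C.inv()).as_rotvec())
# scale moved?
import pickle;d=pickle.load(open('d0.pkl','rb'))
print(cv2.phaseCorrelate(*[i['image'][250:300,430:470,2].astype(np.float32) for i in(d['top'],u)]))
# obstacles
for c in((314,182),(343,145)): print(onplane(u,*c,.08))
print('spray',onplane(u,305,233,.17))
E
```

```text
[ 0.50621399 -0.16383994  0.1450144 ] [-0.25451569  0.90246076  0.09766385] [ 3.3834405  18.37359753 -1.00057582] [ 0.0233291   0.17170042 -0.16228362]
((-0.014914415340964382, -0.2246818982960086), 0.4843100843429565)
[ 0.75117468 -0.00940397  0.08      ]
[ 0.84813302 -0.07930534  0.08      ]
spray [0.60528553 0.00814793 0.17      ]
```

View pics/c2.png

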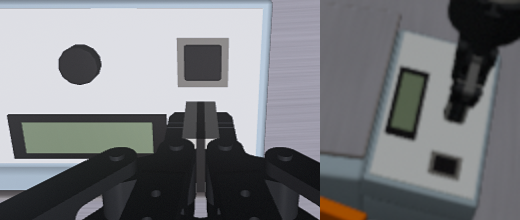

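The wrist crop shows the power key now sunk into its grey frame at about (202,62), with tare untouched. The stop was confirmed by the 13 N reading. Next I'll go to the printer, high above the spray bottle.

>>> apply_moves --moves '[0, 0, 1.6, 0, 0, 0, 0, 0, 3.2, 0, 0, 0, 0, 0, 4.6, 0, 0, 0, 3.38, 18.37, 4.6, 0.023, 0.172, -0.162, 3.38, 18.37, 4.6, 0.023, 0.172, -0.162, 3.38, 18.37, 4.6, 0.023, 0.172, -0.162, 3.38, 18.37, 4.6, 0.023, 0.172, -0.162, 3.38, 18.37, 4.6, 0.023, 0.172, -0.162, 3.38, 18.37, 4.6, 0.023, 0.172, -0.162, 3.38, 18.37, 4.6, 0.023, 0.172, -0.162, 3.38, 18.37, 4.6, 0.023, 0.172, -0.162, 3.38, 18.37, 4.6, 0.023, 0.172, -0.162, 3.38, 18.37, 4.6, 0.023, 0.172, -0.162, 3.38, 18.37, 4.6, 0.023, 0.172, -0.162, 3.38, 18.37, 4.6, 0.023, 0.172, -0.162, 3.38, 18.37, 4.6, 0.023, 0.172, -0.162, 3.38, 18.37, 3, 0.023, 0.172, -0.162, 3.38, 18.37, 2, 0.023, 0.172, -0.162, 3.38, 18.37, 1.5, 0.023, 0.172, -0.162, 3.38, 18.37, 1.5, 0.023, 0.172, -0.162]'

```text
clock: 6.02
tcp_pos: [0.5882, 0.2926, 0.1775]
orientation: [-0.004, 0.112, 0.994, -0.003]
wrist_force: [-0.7, 0.3, -0.6]
finger_gap: 0.0001
grip_force: 0.0
```

```bash
python3 - <<'E'
from h import *
w=cam('wrist','w3.png'); s,C=cur();G=goal(YP,0)[0]
K=np.array([.5908,.2955,.082])
print(s['tcp_pos'],s['wrist_force'],(K+[0,0,.038]-s['tcp_pos'])/.025,(G*C.inv()).as_rotvec(),proj(w,K),proj(w,[.5758,.2266,.08]))
E
```

```text
[0.58940217 0.29308677 0.18006007] [-0.03724806 -0.06574581 -0.29360091] [ 0.05591306  0.0965293  -2.40240265] [ 0.00309368 -0.00544113  0.00115022] [325.828237   248.54033625] [229.42520468 248.38956801]
```

View pics/w3.png

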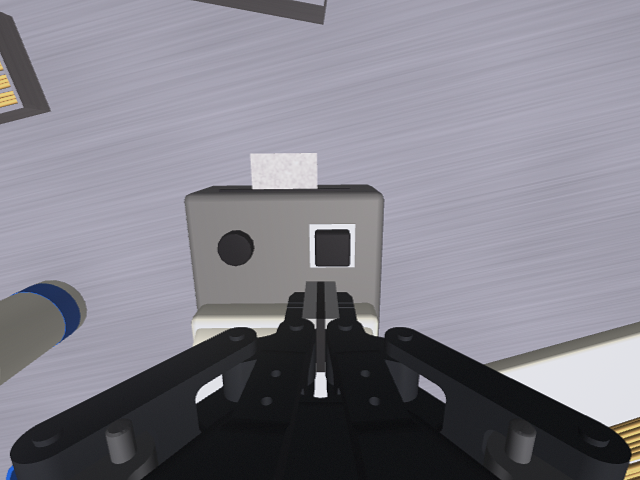

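The key is at (333,247), versus (326,248) predicted, and feed is at (236,248). So I'll shift about 4–5 mm toward +y.

>>> apply_moves --moves '[0.08, 0.25, -1, 0, 0, 0, 0.08, 0.25, -2, 0, 0, 0, 0.08, 0.25, -2.5, 0, 0, 0, 0.08, 0.25, -2.5, 0, 0, 0, 0.08, 0.25, -2.5, 0, 0, 0]'

```text
clock: 6.48
tcp_pos: [0.5933, 0.3007, 0.1211]
orientation: [0.0, 0.111, 0.994, -0.0]
wrist_force: [0.3, 0.1, 1.5]
finger_gap: -0.0002
grip_force: 0.0
```

```bash
python3 - <<'E'
from h import *
w=cam('wrist','w4.png'); s,C=cur()
print(s['tcp_pos'],s['wrist_force'],proj(w,[.5915,.2995,.082]))
E
```

```text
[0.59402926 0.30108404 0.1220624 ] [ 0.06234103 -0.31336009  0.16844729] [317.6330061  271.29949085]
```

View pics/w4.png

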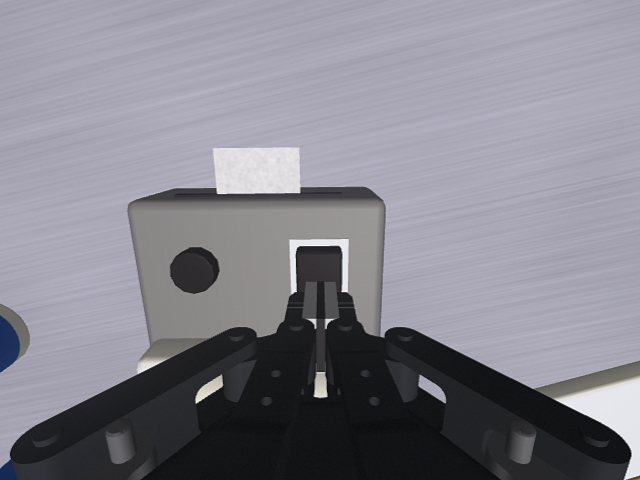

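The key at (320,270) is centred under the fingertips, so I can press.

>>> apply_moves --moves '[-0.04, 0, -0.5, 0, 0, 0, -0.08, 0, -1.05, 0, 0, 0, -0.08, 0, -1.05, 0, 0, 0, -0.08, 0, -1.05, 0, 0, 0]'

```text
clock: 6.87
tcp_pos: [0.5916, 0.3014, 0.0954]
orientation: [0.001, 0.111, 0.994, -0.0]
wrist_force: [-0.8, -0.7, -1.1]
finger_gap: 0.0002
grip_force: 0.0
```

>>> apply_moves --moves '[0, 0, -0.06, 0, 0, 0, 0, 0, -0.12, 0, 0, 0, 0, 0, -0.18, 0, 0, 0, 0, 0, -0.24, 0, 0, 0, 0, 0, -0.24, 0, 0, 0]'

```text
clock: 7.28
tcp_pos: [0.5918, 0.3016, 0.0887]
orientation: [0.001, 0.111, 0.994, 0.0]
wrist_force: [0.8, 0.7, 2.0]
finger_gap: 0.0
grip_force: 1.1
```

>>> apply_moves --moves '[0, 0, -0.06, 0, 0, 0, 0, 0, -0.12, 0, 0, 0, 0, 0, -0.12, 0, 0, 0]'

```text
clock: 7.53
tcp_pos: [0.5918, 0.3016, 0.0853]
orientation: [0.001, 0.111, 0.994, 0.0]
wrist_force: [1.4, 1.0, 2.7]
finger_gap: -0.0005
grip_force: 1.4
```

>>> apply_moves --moves '[0, 0, -0.06, 0, 0, 0, 0, 0, -0.12, 0, 0, 0, 0, 0, -0.12, 0, 0, 0]'

```text
clock: 7.78
tcp_pos: [0.5916, 0.3016, 0.082]
orientation: [0.001, 0.111, 0.994, -0.0]
wrist_force: [2.5, 0.2, 3.3]
finger_gap: 0.0
grip_force: 1.6
```

>>> apply_moves --moves '[0, 0, -0.06, 0, 0, 0, 0, 0, -0.1, 0, 0, 0, 0, 0, -0.1, 0, 0, 0]'

```text
clock: 8.03
tcp_pos: [0.5916, 0.3016, 0.08]
orientation: [0.001, 0.111, 0.994, -0.0]
wrist_force: [1.7, 0.2, 5.9]
finger_gap: -0.0002
grip_force: 2.8
```

>>> apply_moves --moves '[0, 0, -0.04, 0, 0, 0, 0, 0, -0.04, 0, 0, 0]'

```text
clock: 8.2
tcp_pos: [0.5917, 0.3016, 0.08]
orientation: [0.001, 0.111, 0.994, 0.0]
wrist_force: [0.0, -0.3, 9.5]
finger_gap: 0.0003
grip_force: 5.2
```

Height stays at 80.0 mm while the force rises to 9.5 N, so the key is on its stop. I'll retract and go back to the scale's tare key.

>>> apply_moves --moves '[0, 0, 0.8, 0, 0, 0, 0, 0, 2.4, 0, 0, 0, 0, 0, 4, 0, 0, 0, 0, 0, 5.6, 0, 0, 0, 0, 0, 7.2, 0, 0, 0, -3.7, -21.8, 7.2, -0.023, -0.172, 0.162, -3.7, -21.8, 7.2, -0.023, -0.172, 0.162, -3.7, -21.8, 7.2, -0.023, -0.172, 0.162, -3.7, -21.8, 7.2, -0.023, -0.172, 0.162, -3.7, -21.8, 7.2, -0.023, -0.172, 0.162, -3.7, -21.8, 7.2, -0.023, -0.172, 0.162, -3.7, -21.8, 7.2, -0.023, -0.172, 0.162, -3.7, -21.8, 7.2, -0.023, -0.172, 0.162, -3.7, -21.8, 7.2, -0.023, -0.172, 0.162, -3.7, -21.8, 7.2, -0.023, -0.172, 0.162, -3.7, -21.8, 7.2, -0.023, -0.172, 0.162, -3.7, -21.8, 7.2, -0.023, -0.172, 0.162, -3.7, -21.8, 7.2, -0.023, -0.172, 0.162, -3.7, -21.8, 7.2, -0.023, -0.172, 0.162, -3.7, -21.8, 7.2, -0.023, -0.172, 0.162]'

```text
clock: 9.87
tcp_pos: [0.4971, -0.2463, 0.2569]
orientation: [0.085, 0.032, 0.996, -0.002]
wrist_force: [-0.1, -0.7, -0.1]
finger_gap: -0.0003
grip_force: 0.0
```

>>> apply_moves --moves '[0, 0, 0, 0, 0, 0, 0, 0, -1.5, 0, 0, 0, 0, 0, -3, 0, 0, 0, 0, 0, -4.2, 0, 0, 0, 0, 0, -4.8, 0, 0, 0, 0, 0, -4.8, 0, 0, 0, 0, 0, -4.8, 0, 0, 0]'

```text
clock: 10.45
tcp_pos: [0.4982, -0.2411, 0.1378]
orientation: [0.086, 0.029, 0.996, -0.001]
wrist_force: [0.1, 0.2, 0.6]
finger_gap: -0.0002
grip_force: 0.0
```

```bash
python3 - <<'E'
from h import *
w=cam('wrist','w5.png'); s,C=cur();G,n,x=goal(YS,np.radians(10))
K=np.array([.5093,-.2437,.081]);d=s['tcp_pos']-K
print(s['tcp_pos'],s['wrist_force'],'h',d@n,((K+n*.03)-s['tcp_pos'])/.025,(G*C.inv()).as_rotvec(),proj(w,K))
E
```

```text
[ 0.49921223 -0.24224885  0.13930149] [ 0.38661909 -0.00710683 -0.2728731 ] h 0.05917921442039935 [ 0.19548928 -0.04586339 -1.15029016] [-0.00103638 -0.00045807 -0.00071105] [316.98103281 264.64671781]
```

View pics/w5.png

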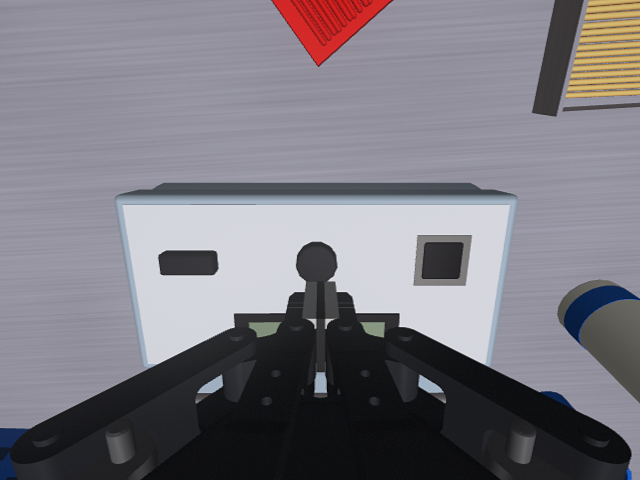

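The tare key at (316,262) matches the predicted (317,265), so the scale hasn't moved. I'll lower and press it.

>>> apply_moves --moves '[0.07, -0.05, -0.5, 0, 0, 0, 0.18, -0.05, -1.2, 0, 0, 0, 0.28, -0.05, -1.85, 0, 0, 0, 0.28, -0.05, -1.85, 0, 0, 0, 0.28, -0.05, -1.85, 0, 0, 0]'

```text
clock: 10.92
tcp_pos: [0.5062, -0.2445, 0.0934]
orientation: [0.087, 0.029, 0.996, -0.002]
wrist_force: [1.3, 0.6, -0.5]
finger_gap: 0.0001
grip_force: 0.0
```

>>> apply_moves --moves '[0.01, 0, -0.06, 0, 0, 0, 0.02, 0, -0.12, 0, 0, 0, 0.03, 0, -0.18, 0, 0, 0, 0.05, 0, -0.28, 0, 0, 0, 0.05, 0, -0.28, 0, 0, 0]'

```text
clock: 11.33
tcp_pos: [0.5077, -0.2454, 0.086]
orientation: [0.088, 0.03, 0.996, -0.003]
wrist_force: [-0.3, 0.1, 3.6]
finger_gap: -0.0001
grip_force: 1.4
```

>>> apply_moves --moves '[0.01, 0, -0.06, 0, 0, 0, 0.02, 0, -0.12, 0, 0, 0, 0.02, 0, -0.12, 0, 0, 0]'

```text
clock: 11.58
tcp_pos: [0.5082, -0.2454, 0.0828]
orientation: [0.088, 0.03, 0.996, -0.003]
wrist_force: [1.6, -1.5, 4.5]
finger_gap: -0.0
grip_force: 2.1
```

>>> apply_moves --moves '[0.01, 0, -0.06, 0, 0, 0, 0.01, 0, -0.1, 0, 0, 0, 0.01, 0, -0.1, 0, 0, 0]'

```text
clock: 11.83
tcp_pos: [0.5085, -0.2454, 0.0813]
orientation: [0.088, 0.03, 0.996, -0.003]
wrist_force: [-0.4, 0.4, 9.7]
finger_gap: 0.0002
grip_force: 5.5
```

>>> apply_moves --moves '[0.0, 0, -0.03, 0, 0, 0, 0.01, 0, -0.05, 0, 0, 0, 0.01, 0, -0.05, 0, 0, 0]'

```text
clock: 12.08
tcp_pos: [0.5086, -0.2454, 0.0811]
orientation: [0.088, 0.03, 0.996, -0.003]
wrist_force: [-5.6, 1.4, 19.9]
finger_gap: -0.0
grip_force: 10.4
```

The tare key is hard on its stop. Now I'll release it and retract clear, then check.

>>> apply_moves --moves '[-0.02, 0, 0.1, 0, 0, 0, -0.07, 0, 0.4, 0, 0, 0, -0.28, 0, 1.6, 0, 0, 0, -0.28, 0, 3, 0, 0, 0, -0.28, 0, 4.5, 0, 0, 0, -0.28, 0, 6, 0, 0, 0, -0.28, 0, 6, 0, 0, 0, -0.28, 0, 6, 0, 0, 0, -0.28, 0, 6, 0, 0, 0]'

```text
clock: 12.83
tcp_pos: [0.5, -0.2442, 0.2275]
orientation: [0.086, 0.03, 0.996, -0.002]
wrist_force: [-0.6, -0.1, -0.4]
finger_gap: -0.0002
grip_force: 0.0
```

```bash
python3 - <<'E'
from h import *
import pickle
d=pickle.load(open('d0.pkl','rb'))
w=cam('wrist');t=cam('side')
print(status.get_state()['wrist_force'])
# side: before/after crops of scale (row 1) and printer (row 2)
f=lambda im,y,x:cv2.resize(im[y:y+100,x:x+130],None,fx=2.5,fy=2.5)
o=np.hstack([np.vstack([f(i['image'],110,290),f(i['image'],315,215)]) for i in(d['side'],t)])
cv2.imwrite('pics/c3.png',o)
E
```

```text
[ 0.47186768 -0.08566097 -0.12020447]
```

View pics/c3.png

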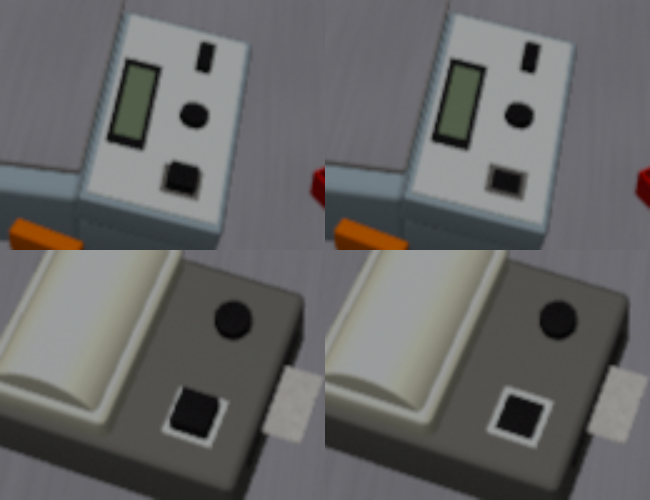

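The before and after crops show both power keys flush in their frames, at (507,181) and (521,414). Tare is back up at (519,115), and the machines haven't moved. I'm handing in.

```bash
python3 -c "
from workcell import job
print(job.hand_in())"
```

```text
the job is handed in; nothing more can be done
None
```

The job is handed in: scale power and printer power are pressed in and staying down, and tare was pressed last to its stop and sprang back; the check images show the machines unmoved.

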